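# Push a wheel cap up into the display tray and shut the gate

### The job

Slide the gate of the plywood display tray fully open by its red handle, push the chrome wheel cap that stands alone at the front of the table, before the foot of the ramp, up the ramp and over the lip until it sits flat in the tray, then slide the gate fully shut behind it. Push the cap, do not lift it or tip it over, and leave the other things on the table where they are.

Things in the scene. Friction and masses are not known exactly. Their poses are not given: they have to be found in the camera images.
- tray: Fixed plywood display tray. Origin on the table under the centre of the tray floor; +x points up the ramp into the tray, +y left of that. Recess 150 mm (x -75 to +75) by 136 mm (y), floor 20 mm above the table. Side rails (y = +-68 to +-78) have tops 34 mm above the table; the back stop (face at x = +77) 46 mm.
- ramp_foot (a point): Middle of the ramp's foot edge, on the table (tray x = -185 mm, y = 0). The ramp is 136 mm wide, without side walls, and rises evenly (15 degrees) from here to the lip. Axes as the tray's.
- lip (a point): Middle of the lip's top, 26 mm above the table (tray x = -83 mm, y = 0). The lip is a level strip from x = -91 to -75; behind it the cap drops 6 mm to the tray floor. Steel gate guides, up to 68 mm high, stand either side of it at tray y = +78 to +92 and -82 to -106. Axes as the tray's.
- gate (a joint): Slide gate over the lip, m: 0 = fully shut, 0.16 = fully open (its stop). It opens along the tray's -y with about 1.5 N of friction and stays where it is left. Its bar (tray x = -83 mm, 10 mm thick, 40 to 60 mm above the table; y = -110 to +86 mm when shut) blocks the cap unless it is nearly fully open.
- gate_handle (a point): Point on the axis of the gate's upright round red handle: 18 mm diameter, standing on the bar from 60 to 115 mm above the table; this point is 100 mm above the table. It moves with the gate (tray x = -83 mm, tray y = -20 mm minus the opening).
- cap: Chrome (whitish) round wheel cap with a black foot band and a dark round patch on top, standing on the table before the ramp; 115 mm diameter (109 mm in the lowest 20 mm), 67 mm high, about 0.25 kg, solid. Too wide for most grippers. A fixed heap of small caps (20-120 mm high) lies on the far side, from world x = 0.51 m on where y < -0.04 m. Origin: centre of its underside; z up.
- oil_can: Bystander: red oil can with a spout, 70 mm diameter, 150 mm high; origin at the centre of its underside.
- bolt_tin: Bystander: open grey tin, 60 mm diameter, 45 mm high; origin at the centre of its underside.
- tape_measure: Bystander: yellow tape measure, 66 x 76 x 34 mm; origin at the centre of its underside.
- screwdriver: Bystander: screwdriver with an amber handle, 200 mm long (its y), 30 mm thick; origin under its middle.
- pliers: Bystander: red-handled pliers, 170 mm long (its y), 14 mm thick; origin under its middle.

How it is judged:
By the outcome, as a careful person would: the job done as asked, in the order asked, and still so for the second after the job is handed in, with the robot touching nothing.
It also fails if it takes over 72 s, if anything falls off the work surface, if the arm or the gripper's body presses on something with over 40 N, if the wrist force passes 120 N, or if a joint passes its speed limit or range.

### The arm

A 6-joint arm with a two-finger parallel gripper is mounted at the origin on a cart in front of the work surface, level with it; the furniture and walls round the work are solid. World frame = base frame: x ahead of the robot, y to its left, z up, the work surface at z = 0. Lengths are in m, angles in rad, forces in N, time in s.
With the tool pointing down it reaches from about 0.375 to 0.9 m from the base axis. Payload 3.1 kg.
Tool frame: the origin (TCP) lies between the finger pads; the fingertips stand 14 mm ahead of it and the grasp point (between the pads) lies 5 mm behind it (robot.finger_overhang is the distance from the TCP to the fingertips, in m); z points along the fingers, y is the line along which they close (so a half turn about z gives the same grasp; the last joint's range is limited). The gripper opens to 87 mm and grips with 3 to 60 N. Pads are 19 mm wide; open, the fingers measure 117 mm over their backs; the gripper's body (75 mm by 190 mm) begins 51 mm behind the grasp point.
Start: joints at [0.998, 0.527, 1.433, -0, 1.181, -0.178], TCP at [0.24, 0.577, 0.237] pointing down, gripper open.
Joint ranges: [-3.08, 3.08], [-0.75, 2.2], [0.22, 2.44], [-1.43, 4.57], [0, 2.65], [-2.85, 2.85]. Speed limits (rad/s): [2.79, 2.79, 3.14, 3.14, 3.14, 3.14].

### API

Orientations are given as a unit quaternion [x, y, z, w].
In Python, from rig import monitor, cams, workorder, robot gives the robot as it stands.
- The arm moves only by the tool send_rows, never from a script. Its argument "moves" is one flat list of numbers, 7 for each row, row after row: the opening, from 0 (shut) to 1 (fully open), then the shift along the world's x, y, z in cm, then the turn, a rotation vector about the world's x, y, z in rad. A call has 1 to 5 rows; each row is the pose to reach, as a shift and turn from the pose commanded when the call began; what a row does not reach only later rows make up. A row lasts 1/12 s, in which the tool goes at most 41.7 mm and 7.16 degrees, less where a joint would pass 70% of its speed; a pose out of reach is approached as far as the arm can. A call with a gripper value outside its range is refused whole. The fingers move at their own pace and stop on an object; "grip_force" is the grip in N (left out, the last holds). Time passes only in rows, so rows that repeat a pose let the fingers close. It gives the time, the measured TCP pose, the force, the opening and the grip force at its end, in the units of the state.
- monitor.get_obs(): the state, without advancing time (a new reading comes with each control period).
- cams.camera(name): name is "side" or "top" or "wrist"; returns a dict with "pixels" (384x512x3 uint8, blue, green, red), "range_z" (384x512 float32, m along the optical axis (not along the pixel's ray), 0 where there is no reading), "fovy" (degrees; the focal length in pixels is half the picture's height over the tangent of half this angle, whatever the lens; pixels are square), "cx", "cy" (the principal point, pixels), "rvec" (rotation vector, rad) and "tvec" (3), from world to camera coordinates, as OpenCV has them; the wrist camera has in their place "hand_eye" (4x4, takes a point from camera to tool coordinates, whose origin is the TCP and whose axes are the flange's). Camera axes: x right, y down, z forward; pixel columns grow to the right and rows downward; lengths in m; the calibration is good to about 2 mm. A picture is of the moment at which its call begins: read the wrist's pose just before it.
- workorder.hand_in(): hands the job in; it is judged then, once.
The state is a dict: "time": time; "q": joint angles; "joint_velocities": joint speeds; "joint_torque": joint torques, N m; "position": TCP position; "tool_rot": TCP orientation; "ft_force": force on the tool from outside, world axes, zero at the start; "moment": the same for the moment, N m; "grip_width": finger opening in m; "grip_force": force on a finger pad.
Only numpy, scipy, OpenCV 4.12 (cv2) and the standard library are available. Lean on these libraries where they do the work, as an engineer would, in place of code of your own. Each camera call takes 0.05 s, during which the arm holds its last target. There are 200 camera calls.

## Working session

There is one attempt and no reset: what is moved stays moved. The work goes in short steps, Python scripts to look and compute and a tool call to move; the robot and the scene stay as the last step left them, time stands still between calls to the robot, and variables do not carry over. Pictures are saved under pics/ and viewed, at most 10 in all, crops included, and the job is handed in when it is done.

Besides the shell and the picture viewer there is one more tool, called after "Request:" as name(argument=value, ...) on one line, values as JSON. send_rows: Moves the arm, as the interface text tells. Its arguments: {"type":"object","properties":{"moves":{"type":"array","items":{"type":"number"}},"grip_force":{"type":"number"}},"required":["moves"]}

```bash
mkdir -p pics; cat > h.py <<'E'
import numpy as np, cv2
from rig import monitor, cams, workorder, robot
def view(n):
    o=monitor.get_obs(); c=cams.camera(n); p=c["pixels"]; f=p.shape[0]/2/np.tan(np.radians(c["fovy"])/2)
    if "rvec" in c:
        R=cv2.Rodrigues(np.array(c["rvec"],float))[0]; t=np.array(c["tvec"],float).ravel(); Rw=R.T; o3=-R.T@t
    else:
        from scipy.spatial.transform import Rotation as Ro
        T=np.eye(4);T[:3,:3]=Ro.from_quat(o["tool_rot"]).as_matrix();T[:3,3]=o["position"]
        M=T@np.array(c["hand_eye"]); Rw=M[:3,:3];o3=M[:3,3]
    return dict(p=p,f=f,cx=c["cx"],cy=c["cy"],Rw=Rw,o=o3,d=c["range_z"])
def rays(v,uv):
    uv=np.atleast_2d(uv).astype(float)
    return np.c_[(uv[:,0]-v["cx"])/v["f"],(uv[:,1]-v["cy"])/v["f"],np.ones(len(uv))]@v["Rw"].T
def plane(v,uv,z):
    r=rays(v,uv); return v["o"]+r*((z-v["o"][2])/r[:,2])[:,None]
def cloud(v):
    h,w=v["d"].shape; uu,vv=np.meshgrid(np.arange(w),np.arange(h))
    return (v["o"]+rays(v,np.c_[uu.ravel(),vv.ravel()])*v["d"].ravel()[:,None]).reshape(h,w,3)
def proj(v,P):
    c=(np.atleast_2d(P)-v["o"])@v["Rw"]; return np.c_[c[:,0]/c[:,2]*v["f"]+v["cx"],c[:,1]/c[:,2]*v["f"]+v["cy"]]
E
python3 - <<'E'
from h import *
for n in("top","side"):
    v=view(n); cv2.imwrite(f"pics/{n}0.png",v["p"]); print(n,v["o"],v["Rw"][:,2],v["f"])
print(monitor.get_obs())
E
```

```text
top [ 0.35911144 -0.11822141  1.87904239] [ 0.09631094  0.00197817 -0.99534933] 489.8098990824768
side [-0.09554101  1.57385186  1.08321712] [ 0.31336529 -0.81978946 -0.47931976] 463.6759718355156
{'time': 0.1, 'q': array([ 9.97513250e-01,  5.28377344e-01,  1.43375874e+00,  7.48864207e-06,
        1.18141173e+00, -1.78479857e-01]), 'joint_velocities': array([-8.32032859e-04, -2.27431003e-03, -5.51927807e-03,  2.03150861e-03,
        3.52565825e-04,  3.73633626e-05]), 'joint_torque': array([-1.34245934e-04, -4.40984845e+01, -1.77151322e+01,  6.35072007e-02,
        5.33855287e-02, -4.24880432e-05]), 'position': array([0.24000509, 0.57640152, 0.23567183]), 'tool_rot': array([ 1.96123371e-01,  9.80578741e-01, -9.08061149e-04, -3.62084299e-04]), 'ft_force': array([ 0.47602775, -0.99548165,  0.12749948]), 'moment': array([ 0.02955969, -0.02310594,  0.02099372]), 'grip_force': 0.0, 'grip_width': 0.08731751212490396}
```

View pics/top0.png

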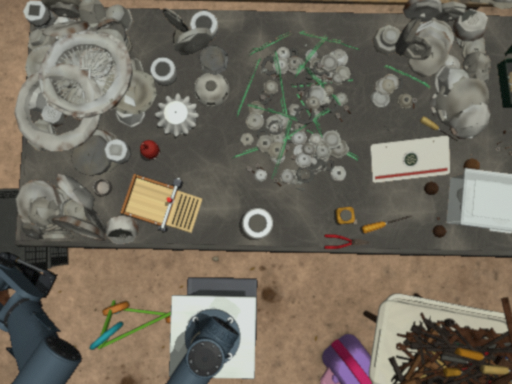

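View pics/side0.png

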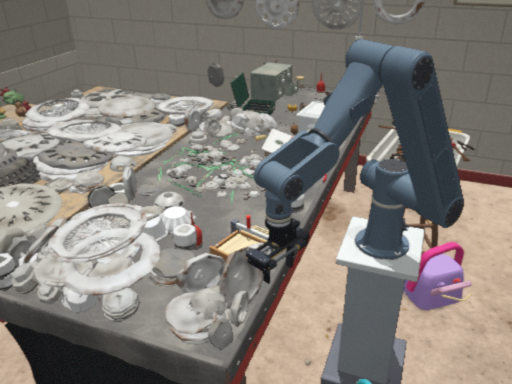

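The top view shows the tray at about px (150,197), the ramp at (185,212), the handle at about (168,200), the cap at (257,222), and the tape and pliers on the right. The side view shows the gripper partly covering the tray at (240,240).

```bash
python3 - <<'E'
from h import *
v=view("top"); C=cloud(v); p=v["p"]; hsv=cv2.cvtColor(p,cv2.COLOR_BGR2HSV)
print("d valid",(v["d"]>0).mean())
for uv in [(257,222),(246,222),(150,195),(185,212),(168,200),(220,225),(345,215)]: print(uv,C[uv[1],uv[0]].round(3),p[uv[1],uv[0]])
# wood
m=cv2.inRange(hsv,(12,60,120),(30,255,255)); m[:165]=0;m[240:]=0;m[:,:115]=0;m[:,210:]=0
pts=np.argwhere(m)[:,::-1]; r=cv2.minAreaRect(pts.astype(np.float32)); b=cv2.boxPoints(r); print(r,plane(v,b,0.03).round(3))
r_=cv2.inRange(hsv,(0,150,80),(8,255,255))|cv2.inRange(hsv,(172,150,80),(180,255,255)); r_[:165]=0;r_[240:]=0;r_[:,:115]=0;r_[:,210:]=0
q=np.argwhere(r_)[:,::-1]; print(q.tolist()); print(plane(v,q.mean(0),.1))
w=((p.min(2)>150)*255).astype(np.uint8); w[:195]=0;w[245:]=0;w[:,:230]=0;w[:,285:]=0
c=max(cv2.findContours(w,0,1)[0],key=cv2.contourArea); (x,y),rad=cv2.minEnclosingCircle(c); print((x,y),rad,plane(v,(x,y),.06), rad/v["f"]*1.82)
crop=cv2.resize(p[160:250,100:300],None,fx=4,fy=4,interpolation=cv2.INTER_CUBIC); cv2.imwrite("pics/crop.png",crop)
E
```

```text
d valid 0.9959564208984375
(257, 222) [ 0.43 -0.16  0.07] [84 93 94]
(246, 222) [ 0.429 -0.119  0.065] [218 220 215]
(150, 195) [0.526 0.249 0.017] [123 178 202]
(185, 212) [0.465 0.115 0.008] [ 78 112 127]
(168, 200) [0.501 0.165 0.111] [ 48  58 205]
(220, 225) [ 0.418 -0.021  0.007] [70 77 78]
(345, 215) [ 0.465 -0.492  0.035] [82 91 93]
((161.9499969482422, 204.1500244140625), (73.9972915649414, 40.79337692260742), 18.434947967529297) [[0.459 0.356 0.03 ]
 [0.607 0.314 0.03 ]
 [0.524 0.044 0.03 ]
 [0.377 0.088 0.03 ]]
[[168, 197], [167, 198], [168, 198], [169, 198], [167, 199], [168, 199], [169, 199], [170, 199], [167, 200], [168, 200], [169, 200], [170, 200], [171, 200], [167, 201], [168, 201], [169, 201], [170, 201]]
[[0.50378401 0.16461998 0.1       ]]
(257.375, 222.71875) 14.477486610412598 [[ 0.42777512 -0.16174212  0.06      ]] 0.053794391824886614
```

View pics/crop.png

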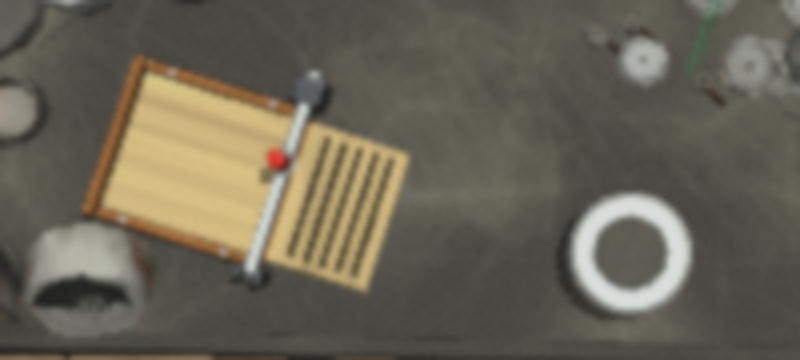

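The crop shows the ramp foot corners at crop px (408,155) and (368,290). The bar runs from (312,90) to (250,272), with the handle at (277,160) and the cap at (631,252). The tray's yaw is about 73°. I'll move the arm over the handle.

Request:
send_rows(moves=[1, 2, -3.2, 0, 0, 0, -0.113, 1, 4, -6.3, 0, 0, 0, -0.226, 1, 6.1, -9.5, 0, 0, 0, -0.339, 1, 8.1, -12.7, 0, 0, 0, -0.452, 1, 10.1, -15.8, 0, 0, 0, -0.565])

```text
time: 0.57
position: [0.3417, 0.4173, 0.2363]
tool_rot: [0.464, 0.886, -0.0, -0.0]
ft_force: [0.7, 0.0, -1.2]
grip_width: 0.0871
grip_force: 0.0
```

Request:
send_rows(moves=[1, 2, -3.2, 0, 0, 0, -0.113, 1, 4, -6.3, 0, 0, 0, -0.226, 1, 6.1, -9.5, 0, 0, 0, -0.339, 1, 8.1, -12.7, 0, 0, 0, -0.452, 1, 10.1, -15.8, 0, 0, 0, -0.565])

```text
time: 0.98
position: [0.4429, 0.2591, 0.2365]
tool_rot: [0.693, 0.721, -0.0, -0.0]
ft_force: [0.2, 0.3, 0.4]
grip_width: 0.0875
grip_force: 0.0
```

Request:
send_rows(moves=[1, 2, -3.2, 0, 0, 0, -0.113, 1, 4, -6.3, 0, 0, 0, -0.226, 1, 6.1, -9.5, 0, 0, 0, -0.343, 1, 6.1, -9.5, 0, 0, 0, -0.343])

```text
time: 1.32
position: [0.5081, 0.1606, 0.2367]
tool_rot: [0.807, 0.591, 0.001, 0.002]
ft_force: [0.5, 0.3, 0.7]
grip_width: 0.0868
grip_force: 0.0
```

```bash
python3 - <<'E'
from h import *
o=monitor.get_obs();print(o["position"],o["tool_rot"],o["q"],o["time"])
v=view("wrist"); print(v["o"],v["Rw"][:,2]); cv2.imwrite("pics/w1.png",v["p"])
hsv=cv2.cvtColor(v["p"],cv2.COLOR_BGR2HSV)
r=cv2.inRange(hsv,(0,150,80),(8,255,255))|cv2.inRange(hsv,(172,150,80),(180,255,255))
n,_,st,ce=cv2.connectedComponentsWithStats(r); C=cloud(v)
for i in range(1,n):
    if st[i,4]>60: print(st[i],ce[i],np.median(C[_==i],0))
E
```

```text
[0.50814899 0.16060533 0.23673311] [0.80679206 0.59082961 0.00121699 0.00233942] [ 0.09786243  0.40227744  1.66557132 -0.00317909  1.06926881  0.40600237] 1.3167
[0.5299808  0.23471956 0.38516041] [-0.08161425 -0.27204011 -0.9588187 ]
[ 362    2   96   74 3602] [394.56635203  37.1710161 ] [0.68744058 0.25680988 0.07272426]
[238 168  19  28 342] [246.93859649 181.74853801] [0.50292016 0.16866916 0.11455487]
```

View pics/w1.png

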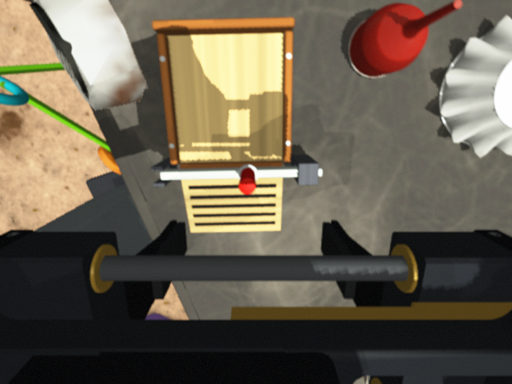

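The wrist view shows the handle's top at about (248,172), the bar at y≈174, the ramp foot corners at about (190,232) and (282,230), the back corners at about (155,22) and (295,18), and the oil can at (390,45), clear of the gate's path.

```bash
python3 - <<'E'
from h import *
v=view("wrist"); C=cloud(v); hsv=cv2.cvtColor(v["p"],cv2.COLOR_BGR2HSV)
m=cv2.inRange(hsv,(10,50,90),(32,255,255)); m[:186]=0; m[240:]=0; m[:,:170]=0; m[:,295:]=0
m=cv2.morphologyEx(m,cv2.MORPH_CLOSE,np.ones((7,7)))
c=max(cv2.findContours(m,0,1)[0],key=cv2.contourArea)[:,0]
bl=c[np.argmax(c[:,1]-c[:,0])];br=c[np.argmax(c[:,1]+c[:,0])]
B=plane(v,[bl,br],0.0); print(bl,br,B,np.linalg.norm(B[1]-B[0]),"foot",B.mean(0), "depth",C[bl[1]-2,bl[0]+2],C[br[1]-2,br[0]-2])
d=B[1]-B[0]; print("yaw from foot",np.degrees(np.arctan2(d[1],d[0]))+90)
# bar: bright points at height 50-70
g=(C[...,2]>.055)&(C[...,2]<.064)&(abs(C[...,0]-.49)<.15)&(abs(C[...,1]-.17)<.06)
P=C[g][:,:2]; vx,vy,x0,y0=cv2.fitLine(P.astype(np.float32),cv2.DIST_HUBER,0,.01,.01).ravel(); print("bar yaw",np.degrees(np.arctan2(vy,vx)),x0,y0,len(P))
h=(C[...,2]>.108)&(C[...,2]<.122)&(hsv[...,1]>120)&(np.hypot(C[...,0]-.503,C[...,1]-.167)<.03)
print("handle top",C[h].mean(0),C[h].min(0),C[h].max(0),h.sum())
f=(C[...,2]>.012)&(C[...,2]<.027)&(np.hypot(C[...,0]-.51,C[...,1]-.25)<.05); print("floor z",np.median(C[f][:,2]))
# back stop top
b=(C[...,2]>.042)&(C[...,2]<.052)&(C[...,1]>.28)&(C[...,1]<.4)&(abs(C[...,0]-.53)<.1); P=C[b][:,:2]
print("back",len(P),P.mean(0),cv2.minAreaRect(P.astype(np.float32)))
t=view("top");w=((t["p"].min(2)>150)*255).astype(np.uint8); w[:195]=0;w[245:]=0;w[:,:230]=0;w[:,285:]=0
Ct=cloud(t);k=(Ct[...,2]>.055)&(np.hypot(Ct[...,0]-.428,Ct[...,1]+.162)<.08);print("cap",(Ct[k].max(0)+Ct[k].min(0))/2,Ct[k].mean(0),Ct[k].max(0)-Ct[k].min(0))
E
```

```text
[192 233] [282 233] [[0.38498113 0.09288974 0.        ]
 [0.51557567 0.05197846 0.        ]] 0.13685272180276442 foot [0.4502784 0.0724341 0.       ] depth [0.3897904  0.09582432 0.00201667] [0.5136049  0.05644476 0.00078408]
yaw from foot 72.60582072139297
bar yaw -15.779876 0.4806739 0.17201668 1272
handle top [0.50274614 0.16545881 0.11483095] [0.49390257 0.15637118 0.10828526] [0.51109643 0.17323938 0.11758164] 242
floor z 0.020507865476618092
back 1516 [0.52764047 0.3280728 ] ((0.5274158716201782, 0.3286539912223816), (0.010650775395333767, 0.15534785389900208), 73.63055419921875)
cap [ 0.42697651 -0.16050763  0.06838131] [ 0.42750753 -0.16088922  0.06573272] [0.11168616 0.11189622 0.02660232]
```

Request:
send_rows(moves=[1, -0.7, 0.4, -3.5, 0, 0, 0, 1, -0.7, 0.4, -7, 0, 0, 0, 1, -0.7, 0.4, -10.6, 0, 0, 0, 0.5, -0.7, 0.4, -14.2, 0, 0, 0, 0, -0.7, 0.4, -14.2, 0, 0, 0], grip_force=15)

```text
time: 1.88
position: [0.4901, 0.1707, 0.0883]
tool_rot: [0.803, 0.596, -0.007, -0.004]
ft_force: [-1.3, -1.0, -0.5]
grip_width: 0.0801
grip_force: 0.0
```

Request:
send_rows(moves=[0, 0, 0, 0, 0, 0, 0, 0, 0, 0, 0, 0, 0, 0, 0, 0, 0, 0, 0, 0, 0])

```text
time: 2.13
position: [0.4978, 0.1708, 0.097]
tool_rot: [0.804, 0.595, 0.002, 0.001]
ft_force: [-0.7, -0.1, -0.0]
grip_width: 0.0613
grip_force: 0.0
```

Request:
send_rows(moves=[0, 0.2, -0.5, 0, 0, 0, 0, 0, 0.2, -0.5, 0, 0, 0, 0, 0, 0.2, -0.5, 0, 0, 0, 0, 0, 0.2, -0.5, 0, 0, 0, 0, 0, 0.2, -0.5, 0, 0, 0, 0])

```text
time: 2.55
position: [0.4986, 0.1648, 0.0951]
tool_rot: [0.804, 0.595, 0.0, 0.0]
ft_force: [-0.6, -0.0, -0.1]
grip_width: 0.0283
grip_force: 0.0
```

Request:
send_rows(moves=[0, 0, 0, 0, 0, 0, 0, 0, 0, 0, 0, 0, 0, 0, 0, 0, 0, 0, 0, 0, 0, 0, 0, 0, 0, 0, 0, 0])

```text
time: 2.88
position: [0.5008, 0.1642, 0.095]
tool_rot: [0.804, 0.595, 0.002, 0.002]
ft_force: [4.0, -4.4, 0.6]
grip_width: 0.0172
grip_force: 15.0
```

Request:
send_rows(moves=[0, 1.5, -0.45, 0, 0, 0, 0, 0, 3.45, -1.0, 0, 0, 0, 0, 0, 5.4, -1.6, 0, 0, 0, 0, 0, 7.3, -2.2, 0, 0, 0, 0, 0, 9.2, -2.75, 0, 0, 0, 0])

```text
time: 3.3
position: [0.59, 0.1379, 0.0949]
tool_rot: [0.804, 0.594, -0.001, -0.001]
ft_force: [-2.3, 1.6, 4.4]
grip_width: 0.0176
grip_force: 15.0
```

Request:
send_rows(moves=[0, 1.9, -0.55, 0, 0, 0, 0, 0, 3.5, -1.05, 0, 0, 0, 0, 0, 5.0, -1.5, 0, 0, 0, 0, 0, 6.0, -1.8, 0, 0, 0, 0, 0, 6.2, -1.85, 0, 0, 0, 0])

```text
time: 3.72
position: [0.6541, 0.119, 0.0949]
tool_rot: [0.804, 0.594, 0.001, 0.0]
ft_force: [0.5, 1.5, 5.4]
grip_width: 0.0177
grip_force: 15.0
```

Request:
send_rows(moves=[0, 0.3, -0.1, 0, 0, 0, 0, 0, 0.4, -0.1, 0, 0, 0, 0, 0, 0.4, -0.1, 0, 0, 0, 0])

```text
time: 3.97
position: [0.6545, 0.1189, 0.0949]
tool_rot: [0.804, 0.595, -0.001, -0.001]
ft_force: [-3.0, 2.0, 6.6]
grip_width: 0.0173
grip_force: 15.0
```

Request:
send_rows(moves=[0.3, 0, 0, 0, 0, 0, 0, 0.5, 0, 0, 0, 0, 0, 0, 0.6, 0, 0, 0, 0, 0, 0, 0.7, 0, 0, 2, 0, 0, 0, 1, 0, 0, 5, 0, 0, 0])

```text
time: 4.38
position: [0.6532, 0.1176, 0.1409]
tool_rot: [0.804, 0.595, -0.004, -0.003]
ft_force: [0.3, 0.5, 0.1]
grip_width: 0.0431
grip_force: 0.0
```

Request:
send_rows(moves=[1, -2, -1, 4, 0, 0, 0, 1, -4, -4, 7, 0, 0, 0, 1, -6.4, -7.2, 7, 0, 0, 0, 1, -8.8, -10.4, 7, 0, 0, 0, 1, -11.2, -13.6, 7, 0, 0, 0])

```text
time: 4.8
position: [0.5447, -0.0175, 0.2154]
tool_rot: [0.803, 0.595, 0.0, 0.001]
ft_force: [0.7, -0.1, -0.0]
grip_width: 0.0761
grip_force: 0.0
```

Request:
send_rows(moves=[1, -2.4, -3.2, 0, 0, 0, 0, 1, -4.8, -6.4, 0, 0, 0, 0, 1, -7.2, -9.6, 0, 0, 0, 0, 1, -9.6, -12.8, 0, 0, 0, 0, 1, -12, -16, 0, 0, 0, 0])

```text
time: 5.22
position: [0.4239, -0.1776, 0.2144]
tool_rot: [0.804, 0.595, -0.0, -0.0]
ft_force: [1.0, -0.6, 0.1]
grip_width: 0.0865
grip_force: 0.0
```

```bash
python3 - <<'E'
from h import *
o=monitor.get_obs();print(o["position"],o["q"],o["time"])
t=view("top");C=cloud(t); cv2.imwrite("pics/crop2.png",cv2.resize(t["p"][100:260,100:370],None,fx=2.9,fy=2.9,interpolation=cv2.INTER_CUBIC))
v=view("wrist");D=cloud(v);cv2.imwrite("pics/w2.png",v["p"])
for K,n in((C,"top"),(D,"wrist")):
  for x in np.arange(.48,.66,.02):
    k=(K[...,0]>x)&(K[...,0]<=x+.02)&(K[...,1]>-.36)&(K[...,1]<0.0)&(K[...,2]<.13); print(n,x.round(2),k.sum(),K[k][:,2].max().round(3) if k.any() else None,end="; ")
E
```

```text
[ 0.42392874 -0.17756171  0.21443564] [-6.40385121e-01  3.40343880e-01  1.85889241e+00 -3.45230972e-04
  9.42492654e-01 -3.43650715e-01] 5.2167
top 0.48 315 0.014; top 0.5 324 0.018; top 0.52 357 0.017; top 0.54 438 0.046; top 0.56 479 0.062; top 0.58 508 0.074; top 0.6 486 0.102; top 0.62 488 0.116; top 0.64 524 0.12; top 0.66 531 0.121; wrist 0.48 3499 0.061; wrist 0.5 3723 0.003; wrist 0.52 4003 0.003; wrist 0.54 4266 0.04; wrist 0.56 4021 0.039; wrist 0.58 4550 0.05; wrist 0.6 4102 0.065; wrist 0.62 3643 0.072; wrist 0.64 3708 0.109; wrist 0.66 5594 0.1;
```

View pics/crop2.png

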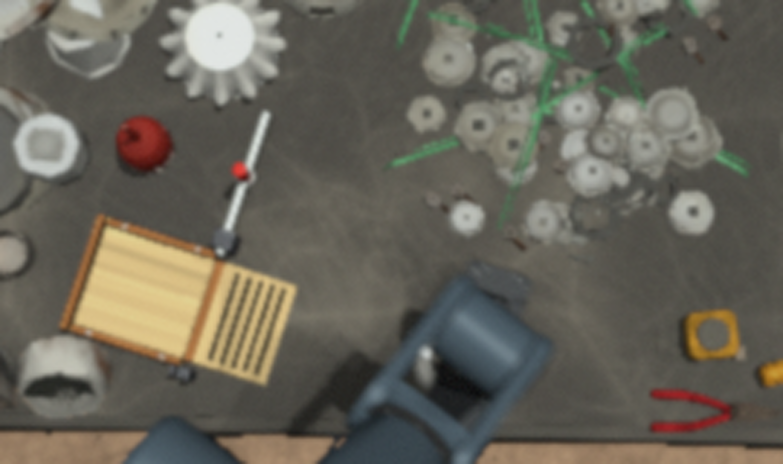

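The crop shows the gate bar clear of the lip, from (225,240) to (265,115), with the handle at (240,170). The near edge of the heap is low. Next I'll tilt the tool and come down behind the cap.

Request:
send_rows(moves=[1, -0.5, -2, 0, 0.105, -0.031, 0, 1, -1, -4, 0, 0.209, -0.063, 0, 1, -1.6, -5.5, 0, 0.314, -0.094, 0, 1, -2.1, -6.7, 0, 0.418, -0.125, 0, 1, -2.1, -6.7, -3, 0.418, -0.125, 0])

```text
time: 5.73
position: [0.4064, -0.2518, 0.1862]
tool_rot: [0.787, 0.579, 0.174, -0.124]
ft_force: [1.6, -0.5, -1.0]
grip_width: 0.0867
grip_force: 0.0
```

```bash
python3 - <<'E'
from h import *
from scipy.spatial.transform import Rotation as Ro
o=monitor.get_obs();R=Ro.from_quat(o["tool_rot"]).as_matrix();print(o["position"],o["q"],R.round(3))
v=view("wrist");D=cloud(v);cv2.imwrite("pics/w3.png",v["p"])
k=(D[...,2]>.05)&(D[...,2]<.08)&(np.hypot(D[...,0]-.427,D[...,1]+.161)<.09); print("cap",(D[k].max(0)+D[k].min(0))/2,D[k].max(0)-D[k].min(0),k.sum())
E
```

```text
[ 0.40642519 -0.25182835  0.18617718] [-0.99931872  0.49995851  1.76945563  0.35908687  1.17832155 -0.88786946] [[ 0.268  0.954  0.131]
 [ 0.868 -0.298  0.397]
 [ 0.418  0.007 -0.908]]
cap [ 0.42543492 -0.16009203  0.0599945 ] [0.11378186 0.11382193 0.01956798] 8104
```

View pics/w3.png

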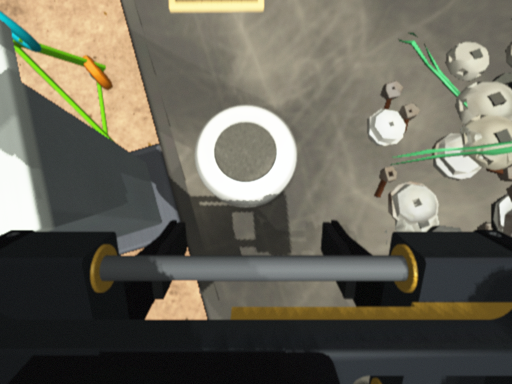

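The wrist view shows the cap at (246,153), nearly centred between the fingers.

Request:
send_rows(moves=[1, -0.4, 0.1, -4, 0, 0, 0, 1, -0.7, 0.2, -8, 0, 0, 0, 1, -0.7, 0.2, -12, 0, 0, 0, 1, -0.7, 0.2, -15.2, 0, 0, 0, 1, -0.7, 0.2, -15.2, 0, 0, 0])

```text
time: 6.2
position: [0.3958, -0.2375, 0.0279]
tool_rot: [0.784, 0.58, 0.173, -0.136]
ft_force: [-0.3, 1.2, 0.0]
grip_width: 0.0873
grip_force: 0.0
```

Request:
send_rows(moves=[1, 0, 0, 0, 0, 0, 0, 1, 0.3, 1, 0, 0, 0, 0, 1, 0.6, 2, 0, 0, 0, 0, 1, 0.6, 2, 0, 0, 0, 0])

```text
time: 6.53
position: [0.4041, -0.2188, 0.0349]
tool_rot: [0.784, 0.582, 0.173, -0.13]
ft_force: [0.8, 0.8, 0.2]
grip_width: 0.0871
grip_force: 0.0
```

Request:
send_rows(moves=[1, 0.4, 0.8, 0, 0, 0, 0, 1, 0.7, 1.7, 0, 0, 0, 0, 1, 0.75, 2.8, 0, 0, 0, 0, 1, 0.8, 4, 0, 0, 0, 0, 1, 0.85, 5.2, 0, 0, 0, 0])

```text
time: 6.95
position: [0.413, -0.1697, 0.033]
tool_rot: [0.785, 0.581, 0.173, -0.128]
ft_force: [-0.0, -3.5, 3.0]
grip_width: 0.0872
grip_force: 2.4
```

Request:
send_rows(moves=[1, 0.04, 1.3, 0, 0, 0, 0, 1, 0.08, 2.6, 0, 0, 0, 0, 1, 0.12, 3.9, 0, 0, 0, 0, 1, 0.16, 5.2, 0, 0, 0, 0, 1, 0.2, 6.5, 0, 0, 0, 0])

```text
time: 7.37
position: [0.4139, -0.1031, 0.0325]
tool_rot: [0.785, 0.581, 0.173, -0.13]
ft_force: [0.1, -4.7, 5.3]
grip_width: 0.0871
grip_force: 2.8
```

Request:
send_rows(moves=[1, 0.04, 1.3, 0, 0, 0, 0, 1, 0.08, 2.6, 0, 0, 0, 0, 1, 0.12, 3.9, 0, 0, 0, 0, 1, 0.16, 5.2, 0, 0, 0, 0, 1, 0.2, 6.1, 0, 0, 0, 0])

```text
time: 7.78
position: [0.4151, -0.0411, 0.0326]
tool_rot: [0.785, 0.581, 0.173, -0.131]
ft_force: [-0.0, -3.7, 3.9]
grip_width: 0.0868
grip_force: 2.6
```

```bash
cat > cap.py <<'E'
from h import *
import sys
o=monitor.get_obs();print(o["position"],o["time"],o["q"].round(2),o["ft_force"].round(1))
F=np.array([.4503,.0724]);u=np.array([.2874,.9578]);n=np.array([-.9578,.2874])
tr=lambda P:(((P[:2]-F)@u-.185).round(4),((P[:2]-F)@n).round(4))
v=view("wrist");D=cloud(v);cv2.imwrite(f"pics/{sys.argv[1]}.png",v["p"])
p=v["p"].astype(int);w=((p.min(2)>140)&(p.max(2)-p.min(2)<40)&(D[...,2]>.035)&(D[...,2]<.12)&(np.hypot(*np.moveaxis(D[...,:2]-(o["position"][:2]+.05*u),2,0))<.09))
w[225:]=0
P=D[w];print("tcp",tr(o["position"]),"pts",len(P))
c=max(cv2.findContours(w.astype(np.uint8),0,1)[0],key=cv2.contourArea)
print("ring px",cv2.minEnclosingCircle(c))
# top face: dark patch + ring, plane fit
A=np.c_[P[:,:2],np.ones(len(P))];k=P[:,2]>np.percentile(P[:,2],10)
for _ in range(8):
    co=np.linalg.lstsq(A[k],P[k,2],rcond=None)[0];r=abs(A@co-P[:,2]);k=r<.004
Q=P[k];print("tray c",tr((Q.max(0)+Q.min(0))/2),"slope along u,n",(co[:2]@u).round(3),(co[:2]@n).round(3),"z",Q[:,2].mean().round(4),Q.max(0)-Q.min(0))
E
python3 cap.py w4
```

```text
[ 0.41511894 -0.04113981  0.03261607] 7.7833 [-0.67  0.75  2.12  0.78  0.59 -1.09] [-0.  -3.7  3.9]
tcp (np.float64(-0.3039), np.float64(0.0011)) pts 12233
ring px ((254.880126953125, 159.06515502929688), 105.05398559570312)
tray c (np.float64(-0.2521), np.float64(0.0016)) slope along u,n 0.001 0.002 z 0.0662 [0.10645941 0.0996237  0.0061975 ]
```

View pics/w4.png

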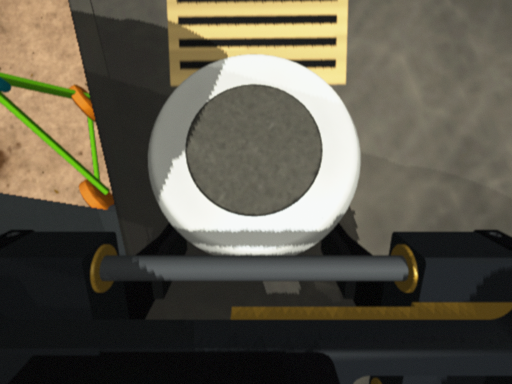

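The view shows the cap centred at (255,159), right before the ramp, whose centre is at px x≈257. I'll push it straight up the axis.

Request:
send_rows(moves=[1, 0.35, 1.15, 0.1, 0, 0, 0, 1, 0.69, 2.3, 0.2, 0, 0, 0, 1, 1.04, 3.45, 0.3, 0, 0, 0, 1, 1.38, 4.6, 0.3, 0, 0, 0, 1, 1.72, 5.75, 0.3, 0, 0, 0])

```text
time: 8.25
position: [0.4318, 0.0158, 0.0351]
tool_rot: [0.785, 0.581, 0.172, -0.132]
ft_force: [-1.2, -1.6, -1.6]
grip_width: 0.087
grip_force: 1.4
```

```bash
python3 cap.py w5
```

```text
[0.43180996 0.0157882  0.0351239 ] 8.25 [-0.53  0.74  2.12  0.87  0.57 -1.04] [-1.2 -1.6 -1.6]
tcp (np.float64(-0.2445), np.float64(0.0014)) pts 14858
ring px ((254.5905303955078, 157.64581298828125), 107.8764877319336)
tray c (np.float64(-0.1948), np.float64(0.003)) slope along u,n 0.113 0.001 z 0.0731 [0.10672951 0.09680314 0.01473463]
```

Request:
send_rows(moves=[1, 0.38, 1.15, 0, 0, 0, 0, 1, 0.74, 2.29, 0.1, 0, 0, 0, 1, 1.11, 3.43, 0.1, 0, 0, 0, 1, 1.48, 4.57, 0.2, 0, 0, 0, 1, 1.85, 5.7, 0.3, 0, 0, 0])

```text
time: 8.72
position: [0.4502, 0.0721, 0.038]
tool_rot: [0.785, 0.581, 0.172, -0.131]
ft_force: [0.4, -2.2, -1.1]
grip_width: 0.0868
grip_force: 1.4
```

```bash
python3 cap.py w6
```

```text
[0.4502349  0.07213022 0.03803484] 8.7167 [-0.38  0.74  2.1   0.93  0.55 -0.95] [ 0.4 -2.2 -1.1]
tcp (np.float64(-0.1853), np.float64(-0.0)) pts 17280
ring px ((253.8199462890625, 159.2156524658203), 112.623291015625)
tray c (np.float64(-0.1397), np.float64(0.0026)) slope along u,n 0.269 -0.005 z 0.0833 [0.10651101 0.09045383 0.02408808]
```

Request:
send_rows(moves=[1, 0.36, 1.15, 0.32, 0, 0, 0, 1, 0.71, 2.3, 0.64, 0, 0, 0, 1, 1.06, 3.45, 0.96, 0, 0, 0, 1, 1.4, 4.6, 1.28, 0, 0, 0, 1, 1.75, 5.75, 1.6, 0, 0, 0])

```text
time: 9.18
position: [0.4681, 0.1279, 0.0542]
tool_rot: [0.785, 0.581, 0.172, -0.129]
ft_force: [-4.4, -11.2, 8.8]
grip_width: 0.087
grip_force: 6.7
```

```bash
python3 cap.py w7
```

```text
[0.46810222 0.12786346 0.05416131] 9.1833 [-0.23  0.7   2.06  0.92  0.56 -0.77] [ -4.4 -11.2   8.8]
tcp (np.float64(-0.1268), np.float64(-0.0011)) pts 16657
ring px ((254.17947387695312, 159.96873474121094), 111.21919250488281)
tray c (np.float64(-0.0789), np.float64(0.0011)) slope along u,n 0.148 0.001 z 0.0954 [0.10747618 0.09441637 0.01648166]
```

View pics/w7.png

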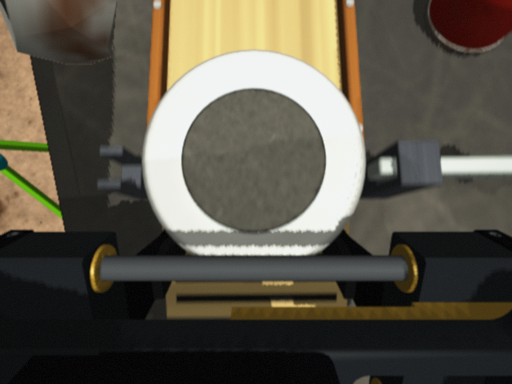

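The cap is centred between the guides, at ring px (254,160), and is now crossing the lip.

Request:
send_rows(moves=[1, 0.35, 1.15, 0.3, 0, 0, 0, 1, 0.7, 2.3, 0.6, 0, 0, 0, 1, 1.05, 3.45, 0.8, 0, 0, 0, 1, 1.4, 4.6, 0.8, 0, 0, 0, 1, 1.72, 5.75, 0.8, 0, 0, 0])

```text
time: 9.65
position: [0.4849, 0.1863, 0.0619]
tool_rot: [0.785, 0.581, 0.172, -0.131]
ft_force: [-0.0, -0.8, -1.2]
grip_width: 0.0872
grip_force: 0.9
```

```bash
python3 cap.py w8
```

```text
[0.48492656 0.18628775 0.06192496] 9.65 [-0.1   0.69  2.    0.91  0.56 -0.61] [-0.  -0.8 -1.2]
tcp (np.float64(-0.066), np.float64(-0.0004)) pts 16772
ring px ((253.84210205078125, 156.0), 104.84697723388672)
tray c (np.float64(-0.0105), np.float64(0.0006)) slope along u,n -0.165 0.002 z 0.095 [0.10684915 0.10270973 0.0191537 ]
```

Request:
send_rows(moves=[1, 0.17, 0.57, -0.1, 0, 0, 0, 1, 0.34, 1.15, -0.3, 0, 0, 0, 1, 0.46, 1.5, -0.5, 0, 0, 0, 1, 0.46, 1.5, -0.6, 0, 0, 0])

```text
time: 10.03
position: [0.4903, 0.2009, 0.0565]
tool_rot: [0.785, 0.581, 0.173, -0.13]
ft_force: [-1.7, -4.1, 5.9]
grip_width: 0.0874
grip_force: 3.6
```

```bash
python3 cap.py w9
```

```text
[0.49034032 0.20086251 0.05645871] 10.0333 [-0.06  0.7   1.98  0.92  0.54 -0.59] [-1.7 -4.1  5.9]
tcp (np.float64(-0.0505), np.float64(-0.0014)) pts 15019
ring px ((253.74945068359375, 161.19480895996094), 102.81997680664062)
tray c (np.float64(0.0013), np.float64(0.0004)) slope along u,n 0.001 0.0 z 0.0862 [0.10781459 0.10001324 0.00664078]
```

View pics/w9.png

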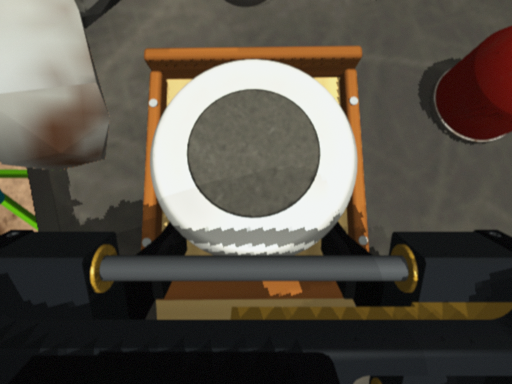

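The cap sits flat at ring px (254,161), tray centre (1,0) mm, slope 0. I'll back off and go for the gate.

Request:
send_rows(moves=[1, -0.4, -1.4, 0, 0, 0, 0, 1, -0.85, -2.8, 0.5, 0, 0, 0, 1, -1.1, -3.7, 4, 0, 0, 0, 1, -1.1, -3.7, 8, 0, 0, 0, 1, -1.1, -3.7, 12, 0, 0, 0])

```text
time: 10.5
position: [0.4786, 0.163, 0.1764]
tool_rot: [0.786, 0.579, 0.171, -0.131]
ft_force: [1.7, 0.3, -0.5]
grip_width: 0.0873
grip_force: 0.0
```

Request:
send_rows(moves=[1, 2, -0.5, 2, -0.105, 0.031, 0, 1, 5.3, -1.4, 2, -0.209, 0.063, 0, 1, 8.7, -2.3, 2, -0.314, 0.094, 0, 1, 12.1, -3.3, 2, -0.418, 0.125, 0, 1, 15.5, -4.3, 2, -0.418, 0.125, 0])

```text
time: 10.92
position: [0.6374, 0.1241, 0.1976]
tool_rot: [0.803, 0.596, -0.0, 0.002]
ft_force: [1.0, 0.9, -0.0]
grip_width: 0.087
grip_force: 0.0
```

```bash
python3 - <<'E'
from h import *
o=monitor.get_obs();print(o["position"],o["tool_rot"],o["q"].round(2),o["time"])
v=view("wrist");C=cloud(v);hsv=cv2.cvtColor(v["p"],cv2.COLOR_BGR2HSV)
h=(C[...,2]>.108)&(C[...,2]<.122)&(hsv[...,1]>120)&(np.hypot(C[...,0]-.655,C[...,1]-.119)<.04)
print(C[h].mean(0),h.sum())
t=view("top");C=cloud(t);h=(C[...,2]>.03)&(C[...,2]<.13)&(np.hypot(C[...,0]-.504,C[...,1]-.25)<.07);print("cap",np.median(C[h],0))
E
```

```text
[0.63735731 0.12405053 0.1976138 ] [ 8.02654533e-01  5.96441434e-01 -2.56289853e-04  1.80297504e-03] [ 0.02  0.6   1.41 -0.    1.13  0.32] 10.9167
[0.65497755 0.12066369 0.11491565] 269
cap [0.52241532 0.28722174 0.08506699]
```

Request:
send_rows(moves=[1, 1.6, -0.4, -3.4, 0, 0, 0, 1, 1.6, -0.4, -6.8, 0, 0, 0, 1, 1.6, -0.4, -10.3, 0, 0, 0, 0, 1.6, -0.4, -10.3, 0, 0, 0, 0, 1.6, -0.4, -10.3, 0, 0, 0])

```text
time: 11.43
position: [0.6478, 0.1166, 0.0909]
tool_rot: [0.804, 0.594, -0.003, -0.003]
ft_force: [1.1, -0.6, 0.9]
grip_width: 0.08
grip_force: 0.0
```

Request:
send_rows(moves=[0, 0, 0, 0, 0, 0, 0, 0, 0, 0, 0, 0, 0, 0, 0, 0, 0, 0, 0, 0, 0, 0, 0, 0, 0, 0, 0, 0, 0, 0, 0, 0, 0, 0, 0])

```text
time: 11.85
position: [0.6518, 0.1171, 0.0953]
tool_rot: [0.804, 0.595, 0.001, 0.001]
ft_force: [-0.2, -0.5, 0.6]
grip_width: 0.048
grip_force: 0.0
```

Request:
send_rows(moves=[0, 0, 0, 0, 0, 0, 0, 0, 0, 0, 0, 0, 0, 0, 0, 0, 0, 0, 0, 0, 0, 0, 0, 0, 0, 0, 0, 0, 0, 0, 0, 0, 0, 0, 0])

```text
time: 12.27
position: [0.6516, 0.1169, 0.0936]
tool_rot: [0.804, 0.595, 0.0, 0.0]
ft_force: [1.3, -0.3, 0.3]
grip_width: 0.0174
grip_force: 15.0
```

Request:
send_rows(moves=[0, -1.5, 0.45, 0, 0, 0, 0, 0, -3.45, 1.0, 0, 0, 0, 0, 0, -5.4, 1.6, 0, 0, 0, 0, 0, -7.3, 2.2, 0, 0, 0, 0, 0, -9.2, 2.75, 0, 0, 0, 0])

```text
time: 12.68
position: [0.5593, 0.1441, 0.0936]
tool_rot: [0.804, 0.595, 0.001, 0.001]
ft_force: [2.5, -2.1, -1.8]
grip_width: 0.0177
grip_force: 15.0
```

Request:
send_rows(moves=[0, -1.9, 0.55, 0, 0, 0, 0, 0, -3.5, 1.05, 0, 0, 0, 0, 0, -5.0, 1.5, 0, 0, 0, 0, 0, -6.0, 1.8, 0, 0, 0, 0, 0, -6.2, 1.85, 0, 0, 0, 0])

```text
time: 13.1
position: [0.4999, 0.1618, 0.0937]
tool_rot: [0.803, 0.596, 0.002, 0.004]
ft_force: [8.5, -9.6, -9.1]
grip_width: 0.0176
grip_force: 15.0
```

Request:
send_rows(moves=[0, -0.3, 0.1, 0, 0, 0, 0, 0, -0.5, 0.15, 0, 0, 0, 0, 0, -0.5, 0.15, 0, 0, 0, 0])

```text
time: 13.35
position: [0.4998, 0.1619, 0.0937]
tool_rot: [0.803, 0.595, 0.005, 0.006]
ft_force: [12.3, -13.0, -10.8]
grip_width: 0.0176
grip_force: 15.1
```

Request:
send_rows(moves=[0, 0.5, -0.2, 0, 0, 0, 0, 0.4, 0.6, -0.2, 0, 0, 0, 0, 0.6, 0.6, -0.2, 0, 0, 0, 0, 0.7, 0.6, -0.2, 0, 0, 0, 0, 0.8, 0.6, -0.2, 3, 0, 0, 0])

```text
time: 13.77
position: [0.4936, 0.1624, 0.1195]
tool_rot: [0.804, 0.595, -0.005, -0.003]
ft_force: [0.3, 0.0, 0.4]
grip_width: 0.0367
grip_force: 0.0
```

Request:
send_rows(moves=[1, 0, 0, 4, 0, 0, 0, 1, 0, 0, 8, 0, 0, 0, 1, -1, -4, 10, 0, 0, 0, 1, -2, -8, 10, 0, 0, 0, 1, -3, -12, 10, 0, 0, 0])

```text
time: 14.18
position: [0.4688, 0.0454, 0.2255]
tool_rot: [0.803, 0.596, 0.002, 0.001]
ft_force: [0.8, 0.3, -0.3]
grip_width: 0.0697
grip_force: 0.0
```

```bash
python3 - <<'E'
from h import *
o=monitor.get_obs();print(o["position"],o["time"],o["ft_force"])
v=view("wrist");C=cloud(v);hsv=cv2.cvtColor(v["p"],cv2.COLOR_BGR2HSV)
h=(C[...,2]>.108)&(C[...,2]<.122)&(hsv[...,1]>120)&(np.hypot(C[...,0]-.505,C[...,1]-.165)<.04)
print("handle",C[h].mean(0),h.sum())
k=(C[...,2]>.075)&(C[...,2]<.1)&(np.hypot(C[...,0]-.504,C[...,1]-.252)<.08);P=C[k];print("cap",(P.max(0)+P.min(0))/2,np.median(P[:,2]),np.percentile(P[:,2],[5,95]))
t=view("top");a=cv2.resize(t["p"][140:250,100:300],None,fx=2.8,fy=2.8);b=cv2.resize(v["p"],None,fx=.5,fy=.5);c=np.zeros((600,600,3),np.uint8);c[:a.shape[0],:a.shape[1]]=a;c[310:502,:256]=b;cv2.imwrite("pics/end.png",c)
E
```

```text
[0.46875545 0.04541403 0.22551494] 14.1833 [ 0.82320985  0.33275896 -0.29594575]
handle [0.49940348 0.16387574 0.1151023 ] 331
cap [0.49487527 0.21243155 0.08241488] 0.08577788848806744 [0.07703448 0.08755785]
```

View pics/end.png

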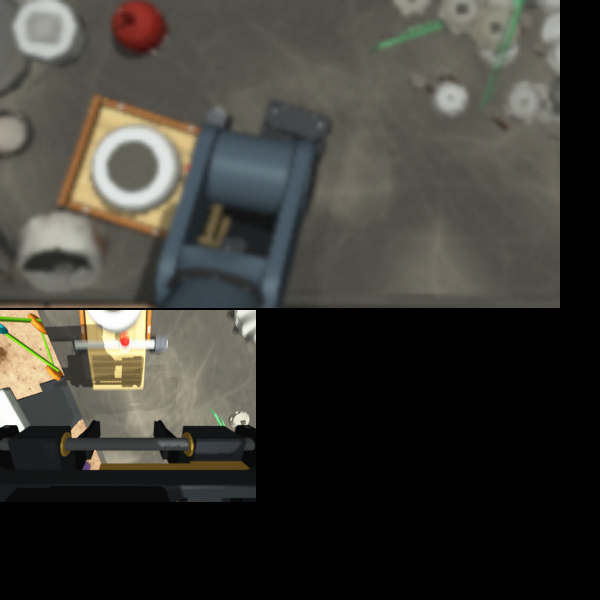

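The cap sits flat in the tray at crop px (135,165). The gate bar is across the lip with the handle at its shut position, and the robot is clear.

```bash
python3 -c "
from rig import workorder
print(workorder.hand_in())"
```

```text
the job is handed in; nothing more can be done
None
```

The gate was slid fully open, the cap was pushed up the ramp and sits flat in the tray, and the gate was slid fully shut behind it; I handed the job in at about 14 s on the robot's clock, and no verdict came back.

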